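# Lay the tall carton down on the hatch tray and push it home

## Robot

A 6-joint arm with a two-finger parallel gripper is mounted at the origin on the work surface. World frame = base frame: x ahead of the robot, y to its left, z up, the work surface at z = 0. Lengths are in m, angles in rad, forces in N, time in s.
With the tool pointing down it reaches from about 0.375 to 0.9 m from the base axis. Payload 3.1 kg.
Tool frame: the origin (TCP) lies on the centre line of the jaws, within the pads' length; the fingertips stand 17 mm ahead of it and the grasp point (between the pads) lies 2 mm behind it; z points along the fingers, y is the line along which they close (so a half turn about z gives the same grasp; the last joint's range is limited). The gripper opens to 85 mm and grips with 20 to 120 N. Pads are 22 mm wide; open, the fingers measure 114 mm over their backs; the gripper's body (76 mm by 85 mm) begins 54 mm behind the grasp point. The pads swing forward as they close: fully open they stand 13 mm farther back than shut.
Start: joints at [-1.44, 0.527, 1.433, -0, 1.181, -0.178], TCP at [0.191, -0.595, 0.248] pointing down, gripper open.
Joint ranges: [-3.08, 3.08], [-0.75, 2.2], [0.22, 2.44], [-1.43, 4.57], [0, 2.65], [-2.85, 2.85]. Speed limits (rad/s): [2.79, 2.79, 3.14, 3.14, 3.14, 3.14].

## Interface

Orientations are given as a unit quaternion [w, x, y, z].
In Python, from station import r, grab_frame, get_calibration gives the robot as it stands.
- The arm moves only by the tool apply_moves, never from a script. Its argument "rows" is a list of rows, each an object of numbers: "dx", "dy", "dz": the shift along the tool's x, y, z scaled (see below); "rx", "ry", "rz": the turn, a rotation vector about the tool's x, y, z scaled (see below); "hand": the opening, from -1 (shut) to 1 (fully open). In form: [{"dx": .., "dy": .., "dz": .., "rx": .., "ry": .., "rz": .., "hand": ..}, ...]. A call has 1 to 5 rows; each row shifts and turns the commanded pose from where the row before left it, along the tool's axes as they then stand; what a row does not reach is not made up. The controller multiplies each number of a shift by 500 mm and each number of a turn by 45 degrees. A row lasts 1/12 s, in which the tool goes at most 41.7 mm and 7.16 degrees, less where a joint would pass 70% of its speed; a pose out of reach is approached as far as the arm can. A call with a number of a shift or a turn outside -1 to 1 is refused whole. A call with a gripper value outside its range is refused whole. The fingers move at their own pace and stop on an object; the grip force is fixed at half the most. Time passes only in rows, so rows that do not move let the fingers close. It gives the time, the measured TCP pose, the force, the opening and the grip force at its end, in the units of the state.
- r.state(): the state, without advancing time (a new reading comes with each control period).
- grab_frame(name): name is "scene" or "side" or "wrist"; returns the picture (420x560x3 uint8, red, green, blue); there is no depth.
- get_calibration(name): a dict with "K" (3x3 intrinsics, pixels), "R" (3x3) and "t" (3): a world point X has camera coordinates R X + t; the wrist camera has in their place "tool_from_camera" (4x4, takes a point from camera to tool coordinates, whose origin is the TCP and whose axes are the flange's). Camera axes: x right, y down, z forward; pixel columns grow to the right and rows downward; lengths in m; the calibration is good to about 2 mm. The wrist camera is an equidistant fisheye: a pixel r from the principal point sees the ray r / f radians off the axis. A picture is of the moment at which its call begins: read the wrist's pose just before it. get_calibration takes no time and is no camera call.
- r.sign_off(): hands the job in; it is judged then, once.
The state is a dict: "time_s": time; "q": joint angles; "qvel": joint speeds; "effort": joint torques, N m; "ee_pos": TCP position; "orientation": TCP orientation; "contact_force": force on the tool from outside, world axes, zero at the start; "torque": the same for the moment, N m; "width": finger opening in m; "grip_force": force on a finger pad.
Only numpy, scipy, OpenCV 4.12 (cv2) and the standard library are available. Lean on these libraries where they do the work, as an engineer would, in place of code of your own. Each camera call takes 0.05 s, during which the arm holds its last target. There are 200 camera calls.

## Task

The tall carton must lie down on the transfer tray to pass through the hatch: push it over by its upper part so that it falls flat on its broad side with its top towards the tray's raised end stop, then push it along the tray until its top end is flush and square against the stop, and take the hand away. Only push with the fingers, never lift or carry the carton, and leave the jar, the tub and the small carton standing where they are.

Things in the scene. Friction and masses are not known exactly. Their poses are not given: they have to be found in the camera images.
- tray: Fixed stainless tray on the bench, 290 (x) x 170 (y) mm, turned up to 1 rad either way. Origin: centre of its underside. Floor 6 mm above the bench; side lips (inner faces y = +-81 mm) rise to 14 mm; -x end open. At the +x end stands the end stop, an upright plate as wide as the tray, top 46 mm above the bench, inner face at x = +132 mm. x runs along the tray to the stop, z up.
- stop (a point): Middle of the end stop's inner face, at x = +132 mm, y = 0, 30 mm above the bench in the tray's frame; axes as the tray's.
- carton: The tall carton: rigid white box, grey band near its foot, 64 (x) x 96 (y) x 140 (z) mm, 0.2-0.4 kg. Starts upright on the tray floor near the open end, 76-100 mm from the tray's centre, x (normal to its broad faces) towards the stop within 0.15 rad. Origin: centre of its foot; z to its top. Pushed near the top it tips, low it slides; past 0.45 rad it falls. Laid right: z to the stop, x down.
- carton_mid (a point): Centre of the tall carton, 70 mm above its foot; axes as the carton's. 76 mm above the bench when it stands on the tray, 38 mm when it lies on a broad side.
- carton_top (a point): Centre of the tall carton's top face, 140 mm from its foot; axes as the carton's.
- jar: Bystander: loose amber jar with a black cap, 58 mm diameter, 85 mm high, standing on the bench beside the tray. Origin: centre of its underside, z up.
- tub: Bystander: loose white tub with a white lid, 66 mm diameter, 75 mm high, standing on the bench beside the tray. Origin: centre of its underside, z up.
- small_carton: Bystander: loose small white carton, 45 x 60 x 70 mm high, standing on the bench beside the tray. Origin: centre of its underside, z up.
Not all that is in view belongs to the job. What is shaped like the carton but pink, purple or yellow is not meant.

How it is judged:
On the way:
1. the tall carton has been tipped over and lies flat on its broad side on the tray, its top towards the stop (angle between carton's own x axis and vertical above 3.06159 rad and z of carton_mid in the frame of tray below 0.043 m and angle between the z axis of carton and the x axis of tray, either way round below 0.5 rad), for 0.2 s.
At the end, for the whole second after the job is handed in: The tall carton lies flat (within 0.08 rad) on its broad side on the tray floor between the side lips, its top end against the stop (centre of the top face within 7 mm of it) and square to it (within 0.08 rad), at rest; the bystanders have not been moved (angle between carton's own x axis and vertical above 3.06159 rad and z of carton_mid in the frame of tray below 0.043 m and x of carton_top in the frame of tray between 0.125 and 0.137 m and x of carton_mid in the frame of tray below 0.07 m and angle between the z axis of carton and the x axis of tray, either way round below 0.08 rad and y of carton_mid in the frame of tray between -0.036 and 0.036 m and linear speed of carton below 0.01 m/s); the robot touches nothing.
It fails at once if the tall carton is lifted or carried (height (world z) of carton_mid above 0.11 m or (angle between carton's own z axis and vertical below 0.15 rad and height (world z) of carton_mid above 0.095 m) or (angle between carton's own z axis and vertical above 1.3 rad and height (world z) of carton_mid above 0.085 m)).
It fails at once if the jar is moved more than 20 mm or tipped (distance of jar from where it was at the start of the episode above 0.02 m or angle between jar's own z axis and vertical above 0.3 rad).
It fails at once if the tub is moved more than 20 mm or tipped (distance of tub from where it was at the start of the episode above 0.02 m or angle between tub's own z axis and vertical above 0.3 rad).
It fails at once if the small carton is moved more than 20 mm or tipped (distance of small_carton from where it was at the start of the episode above 0.02 m or angle between small_carton's own z axis and vertical above 0.3 rad).
It also fails if it takes over 40 s, if anything falls off the work surface, if the arm or the gripper's body presses on something with over 40 N, if the wrist force passes 120 N, or if a joint passes its speed limit or range.

## Working session

There is one attempt and no reset: what is moved stays moved. The work goes in short steps, Python scripts to look and compute and a tool call to move; the robot and the scene stay as the last step left them, time stands still between calls to the robot, and variables do not carry over. Pictures are saved under pics/ and viewed, at most 10 in all, crops included, and the job is handed in when it is done.

Besides the shell and the picture viewer there is one more tool, called after "Emit:" by a JSON object that holds its "method" and its "body". apply_moves: Moves the arm, as the interface text tells. Shifts and turns lie within -1 to 1; 1 stands for 500 mm of shift or 45 degrees of turn. Its arguments: {"type":"object","properties":{"rows":{"type":"array"}},"required":["rows"]}

```bash
ls; mkdir -p pics; python3 - <<'E'
from station import r, grab_frame, get_calibration
import cv2,numpy as np
for n in("scene","side"):
    im=grab_frame(n); cv2.imwrite(f"pics/{n}0.png",im[:,:,::-1])
    c=get_calibration(n); R,t=np.array(c["R"]),np.array(c["t"]); print(n,np.round(c["K"],1).tolist(),np.round(-R.T@t,3),np.round(R,2).tolist())
print(r.state())
E
```

```text
pics
scene [[399.5, 0.0, 295.4], [0.0, 399.5, 209.9], [0.0, 0.0, 1.0]] [0.888 0.52  0.862] [[-0.83, 0.56, 0.0], [0.42, 0.63, -0.65], [-0.37, -0.54, -0.76]]
side [[540.5, 0.0, 282.4], [0.0, 540.5, 209.8], [0.0, 0.0, 1.0]] [-0.079  0.728  0.78 ] [[-0.79, -0.61, -0.01], [-0.34, 0.46, -0.82], [0.51, -0.64, -0.57]]
{'time_s': 0.1, 'q': array([-1.43952715e+00,  5.28399030e-01,  1.43375844e+00,  1.45167671e-05,
        1.18142733e+00, -1.78494667e-01]), 'qvel': array([-0.00180332, -0.00020927, -0.00405131, -0.00160015, -0.00313213,
        0.00068134]), 'effort': array([-4.68534417e-04, -4.43304992e+01, -1.78585857e+01, -2.20413999e-04,
        3.89863970e-03, -1.28683837e-07]), 'ee_pos': array([ 0.19047493, -0.59462864,  0.24742059]), 'orientation': array([-9.95639920e-04,  9.88029689e-01,  1.54260631e-01,  3.02283699e-05]), 'contact_force': array([-0.0791854 , -0.15841191,  0.25222897]), 'torque': array([ 0.00368346, -0.05777048, -0.02903909]), 'grip_force': 0.0, 'width': 0.08520381205274016}
```

View pics/scene0.png

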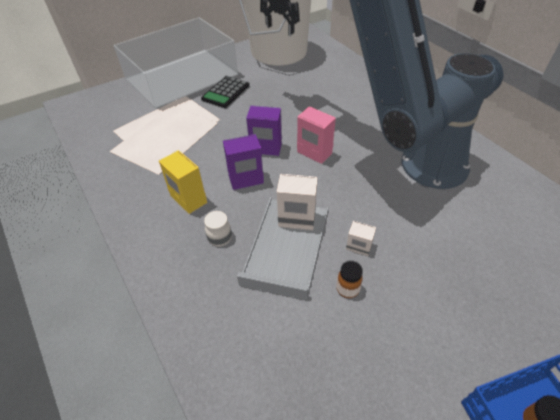

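View pics/side0.png

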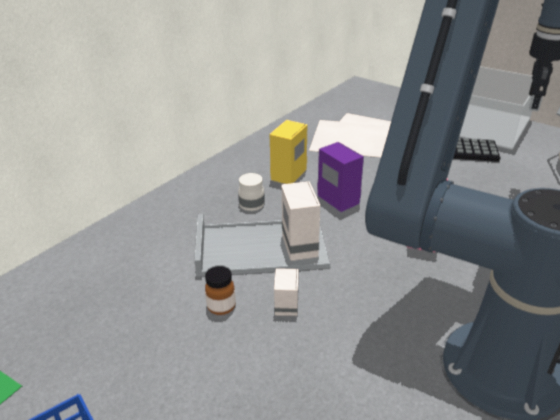

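The white carton with the grey band stands on the tray at scene (297,203) / side (300,222). These could be taken for it:
- purple at scene (265,130) and (244,162)
- pink at (316,135)
- yellow at (184,182)
- the small white carton at (361,238)
- the white tub at (217,228)

Only the one on the tray fits the description. The end stop is the plate at scene (277,285) / side (199,243), and the jar is at scene (350,280). I'll check the choice in one close crop (both views side by side).

```bash
python3 - <<'E'
import cv2,numpy as np
a=cv2.imread("pics/scene0.png")[165:305,190:390]; b=cv2.imread("pics/side0.png")[165:325,180:340]
A=cv2.resize(a,None,fx=4,fy=4,interpolation=cv2.INTER_CUBIC)[:, :]; cv2.imwrite("pics/ca.png",A)
B=cv2.resize(b,None,fx=3.7,fy=3.7,interpolation=cv2.INTER_CUBIC); cv2.imwrite("pics/cb.png",B)
E
```

```text
(no output)
```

View pics/ca.png

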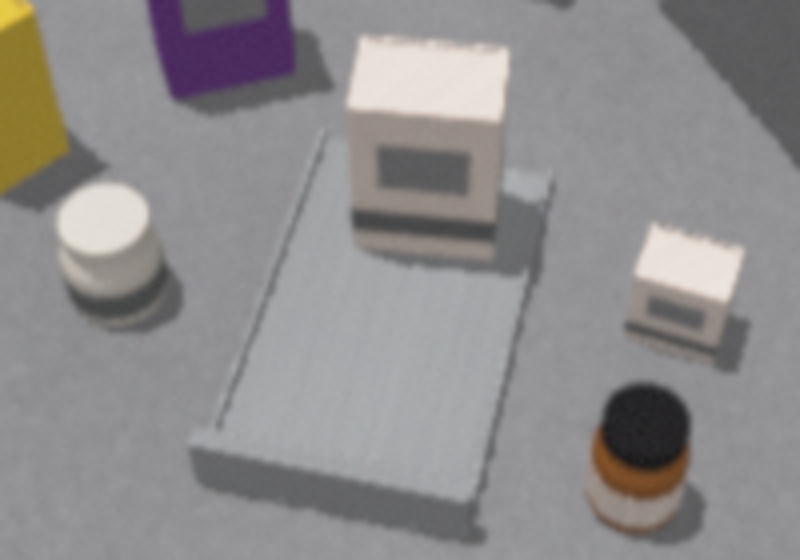

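View pics/cb.png

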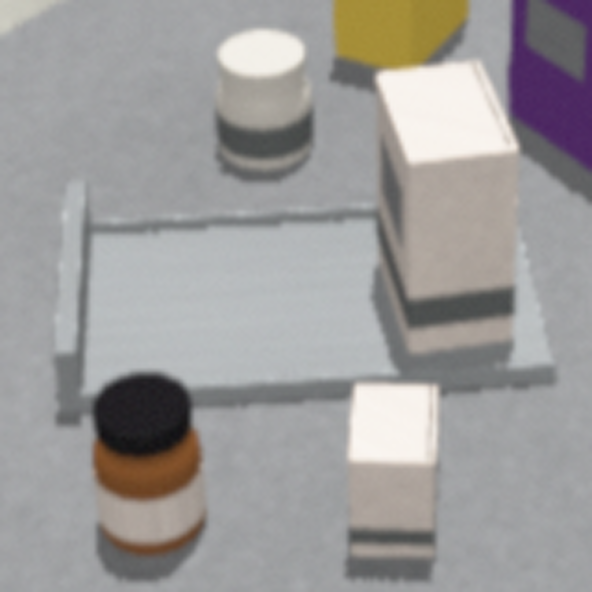

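Both crops confirm the choice: a white box with a grey foot band on the tray, near its open end. Its top corners in the scene crop are (362,38), (508,46), (503,122) and (347,107). The stop's outer top edge runs (190,447)-(470,505). The jar and small carton stand on one side of the tray and the tub on the other.

```bash
cat > h.py <<'E'
import numpy as np
from station import r, grab_frame, get_calibration
def ray(n,p):
    c=get_calibration(n);R,t,K=[np.array(c[k]) for k in("R","t","K")]
    d=R.T@np.linalg.solve(K,[p[0],p[1],1]);return -R.T@t,d/np.linalg.norm(d)
def plane(n,p,z):
    o,d=ray(n,p);return o+d*(z-o[2])/d[2]
def tri(ps,pd):
    A=np.zeros((3,3));b=np.zeros(3)
    for n,p in(("scene",ps),("side",pd)):
        o,d=ray(n,p);M=np.eye(3)-np.outer(d,d);A+=M;b+=M@o
    return np.linalg.solve(A,b)
S=lambda u,v:(190+(u+.5)/4-.5,165+(v+.5)/4-.5)
D=lambda u,v:(180+(u+.5)/3.7-.5,165+(v+.5)/3.7-.5)
E
python3 - <<'E'
from h import *
np.set_printoptions(precision=3,suppress=True)
s=[(362,38),(508,46),(503,122),(347,107)];d=[(480,62),(517,150),(412,162),(378,75)]
P=[]
for a,b in zip(s,d):
    print(plane("scene",S(*a),.146),plane("side",D(*b),.146),tri(S(*a),D(*b)));P.append(tri(S(*a),D(*b)))
P=np.array(P);print("top c",P.mean(0),"sides",np.linalg.norm(P-np.roll(P,-1,0),axis=1))
v=(P[3]+P[2]-P[0]-P[1])/2;print("x dir deg",np.degrees(np.arctan2(v[1],v[0])))
w=(P[0]+P[3]-P[1]-P[2]);print("y axis deg",np.degrees(np.arctan2(w[1],w[0])))
print("stop", plane("scene",S(190,447),.046),plane("scene",S(470,505),.046),"side",plane("side",D(78,182),.046),plane("side",D(68,352),.046))
print("stop in", plane("scene",S(200,434),.046),plane("scene",S(477,495),.046),"side",plane("side",D(88,190),.046),plane("side",D(77,352),.046))
print("open", plane("scene",S(323,132),.014),plane("scene",S(552,173),.014),"side",plane("side",D(553,365),.014))
print("jar",tri(S(647,425),D(142,410)),"small top",tri(S(690,260),D(393,420)),"tub",tri(S(104,212),D(262,52)))
E
```

```text
[ 0.506 -0.109  0.146] [ 0.499 -0.107  0.146] [ 0.503 -0.113  0.141]
[ 0.433 -0.051  0.146] [ 0.429 -0.043  0.146] [ 0.432 -0.051  0.143]
[0.474 0.001 0.146] [0.469 0.001 0.146] [ 0.472 -0.003  0.142]
[ 0.546 -0.063  0.146] [ 0.539 -0.059  0.146] [ 0.544 -0.066  0.141]
top c [ 0.488 -0.058  0.142] sides [0.095 0.062 0.097 0.062]
x dir deg 49.72927808308104
y axis deg -41.273588371014434
stop [0.722 0.036 0.046] [0.608 0.16  0.046] side [0.711 0.031 0.046] [0.598 0.154 0.046]
stop in [0.713 0.032 0.046] [0.601 0.157 0.046] side [0.7   0.034 0.046] [0.594 0.151 0.046]
open [ 0.511 -0.16   0.014] [ 0.398 -0.037  0.014] side [ 0.392 -0.034  0.014]
jar [0.505 0.188 0.077] small top [0.401 0.106 0.068] tub [ 0.691 -0.128  0.073]
```

Measured values:
- **Tray:** yaw about 42.6°, centre about (0.554,-0.004). Open end to stop outer face is 287 mm against the given 290.
- **Carton:** top at (0.488,-0.058), z 0.142, sides 96 x 62 mm, x axis at about 49.2°. It is 86 mm from the tray centre, so it fits the text.

Next I rotate the tool to about 49° and travel at height to a spot behind the carton.

Emit:
{"method": "apply_moves", "body": {"rows": [{"dx": 0.057,"dy": -0.056,"rz": -0.14,"hand": 0.18},{"dx": 0.063,"dy": -0.05,"rz": -0.14,"hand": 0.18},{"dx": 0.068,"dy": -0.043,"rz": -0.14,"hand": 0.18},{"dx": 0.072,"dy": -0.035,"rz": -0.14,"hand": 0.18},{"dx": 0.075,"dy": -0.027,"rz": -0.14,"hand": 0.18}]}}

```text
invalid input at $.rows[0]: expected keys dx, dy, dz, rx, ry, rz, hand
```

```bash
cat >> h.py <<'E'
from scipy.spatial.transform import Rotation as Ro
def go(tgt,yaw=None):
    s=r.state();q=s["orientation"];M=Ro.from_quat(q,scalar_first=True)
    d=M.inv().apply(np.array(tgt)-s["ee_pos"]);X=M.apply([1,0,0]);a=np.degrees(np.arctan2(X[1],X[0]))
    print("t",round(s["time_s"],2),"pos",np.round(s["ee_pos"],4),"yaw",round(a,2),"tilt z",np.round(M.apply([0,0,1]),3),"F",np.round(s["contact_force"],1),"w",round(s["width"],4))
    print("delta units",np.round(d/.5,4), "rz units",None if yaw is None else round(-(yaw-a)/45,4))
E
python3 - <<'E'
from h import *
go([.442,-.111,.248],49.2)
for n,p in(("scene",(245,187)),("scene",(262,184)),("scene",(280,154)),("scene",(331,158)),("side",(345,205)),("side",(358,208))): print(p,np.round(plane(n,p,0),3))
E
```

```text
t 0.1 pos [ 0.1905 -0.5946  0.2474] yaw 17.75 tilt z [-0.     0.002 -1.   ] F [-0.1 -0.2  0.3] w 0.0852
delta units [ 7.740e-01 -7.679e-01  6.000e-04] rz units -0.6989
(245, 187) [ 0.545 -0.25   0.   ]
(262, 184) [ 0.496 -0.232 -0.   ]
(280, 154) [ 0.378 -0.316  0.   ]
(331, 158) [ 0.253 -0.209  0.   ]
(345, 205) [ 0.494 -0.261  0.   ]
(358, 208) [ 0.46  -0.269  0.   ]
```

Emit:
{"method": "apply_moves", "body": {"rows": [{"dx": 0.057,"dy": -0.056,"dz": 0,"rx": 0,"ry": 0,"rz": -0.14,"hand": 0.18},{"dx": 0.063,"dy": -0.05,"dz": 0,"rx": 0,"ry": 0,"rz": -0.14,"hand": 0.18},{"dx": 0.068,"dy": -0.043,"dz": 0,"rx": 0,"ry": 0,"rz": -0.14,"hand": 0.18},{"dx": 0.072,"dy": -0.035,"dz": 0,"rx": 0,"ry": 0,"rz": -0.14,"hand": 0.18},{"dx": 0.075,"dy": -0.027,"dz": 0,"rx": 0,"ry": 0,"rz": -0.14,"hand": 0.18}]}}

```text
time_s: 0.52
ee_pos: [0.2832, -0.4155, 0.2479]
orientation: [-0.001, 0.908, 0.419, 0.0]
contact_force: [1.1, 0.6, 0.3]
width: 0.0502
grip_force: 0.0
```

```bash
python3 -c "
from h import *
go([.442,-.111,.248],49.2)"
```

```text
t 0.52 pos [ 0.2832 -0.4155  0.2479] yaw 49.52 tilt z [-0.     0.001 -1.   ] F [1.1 0.6 0.3] w 0.0502
delta units [ 6.693e-01 -1.538e-01  4.000e-04] rz units 0.007
```

Emit:
{"method": "apply_moves", "body": {"rows": [{"dx": 0.074,"dy": -0.017,"dz": 0,"rx": 0,"ry": 0,"rz": 0.007,"hand": 0.18},{"dx": 0.074,"dy": -0.017,"dz": 0,"rx": 0,"ry": 0,"rz": 0,"hand": 0.18},{"dx": 0.074,"dy": -0.017,"dz": 0,"rx": 0,"ry": 0,"rz": 0,"hand": 0.18},{"dx": 0.074,"dy": -0.017,"dz": 0,"rx": 0,"ry": 0,"rz": 0,"hand": 0.18},{"dx": 0.074,"dy": -0.017,"dz": 0,"rx": 0,"ry": 0,"rz": 0,"hand": 0.18}]}}

```text
time_s: 0.93
ee_pos: [0.3725, -0.2481, 0.2482]
orientation: [-0.0, 0.91, 0.414, -0.0]
contact_force: [0.2, -0.4, -0.6]
width: 0.0505
grip_force: 0.0
```

Emit:
{"method": "apply_moves", "body": {"rows": [{"dx": 0.074,"dy": -0.017,"dz": 0,"rx": 0,"ry": 0,"rz": 0,"hand": 0.18},{"dx": 0.074,"dy": -0.017,"dz": 0,"rx": 0,"ry": 0,"rz": 0,"hand": 0.18},{"dx": 0.074,"dy": -0.017,"dz": 0,"rx": 0,"ry": 0,"rz": 0,"hand": 0.18},{"dx": 0.06,"dy": -0.01,"dz": 0,"rx": 0,"ry": 0,"rz": 0,"hand": 0.18},{"dx": 0,"dy": 0,"dz": 0,"rx": 0,"ry": 0,"rz": 0,"hand": 0.18}]}}

```text
time_s: 1.35
ee_pos: [0.4432, -0.1192, 0.2482]
orientation: [-0.001, 0.909, 0.417, 0.001]
contact_force: [-0.7, 0.3, 0.3]
width: 0.0504
grip_force: 0.0
```

```bash
python3 -c "
from h import *
go([.442,-.111,.142],49.2)"
```

```text
t 1.35 pos [ 0.4432 -0.1192  0.2482] yaw 49.26 tilt z [ 0.001  0.002 -1.   ] F [-0.7  0.3  0.3] w 0.0504
delta units [ 0.0104 -0.0125  0.2124] rz units 0.0013
```

Emit:
{"method": "apply_moves", "body": {"rows": [{"dx": 0.002,"dy": -0.0125,"dz": 0.06,"rx": 0,"ry": 0,"rz": 0,"hand": 0.18},{"dx": 0,"dy": 0,"dz": 0.06,"rx": 0,"ry": 0,"rz": 0,"hand": 0.18},{"dx": 0,"dy": 0,"dz": 0.06,"rx": 0,"ry": 0,"rz": 0,"hand": 0.18},{"dx": 0,"dy": 0,"dz": 0.032,"rx": 0,"ry": 0,"rz": 0,"hand": 0.18},{"dx": 0,"dy": 0,"dz": 0,"rx": 0,"ry": 0,"rz": 0,"hand": 0.18}]}}

```text
time_s: 1.77
ee_pos: [0.4353, -0.1182, 0.1393]
orientation: [-0.003, 0.91, 0.414, -0.002]
contact_force: [-0.4, 0.3, 0.1]
width: 0.0502
grip_force: 0.0
```

```bash
python3 -c "
from h import *
go([.442,-.111,.142],49.2)
import cv2
im=grab_frame('side')[100:280,180:380]
cv2.imwrite('pics/p1.png',cv2.resize(im,None,fx=3,fy=3)[:,:,::-1])"
```

```text
t 1.77 pos [ 0.4353 -0.1182  0.1393] yaw 48.91 tilt z [-0.007  0.004 -1.   ] F [-0.4  0.3  0.1] w 0.0502
delta units [ 0.0196  0.0006 -0.0054] rz units -0.0065
```

View pics/p1.png

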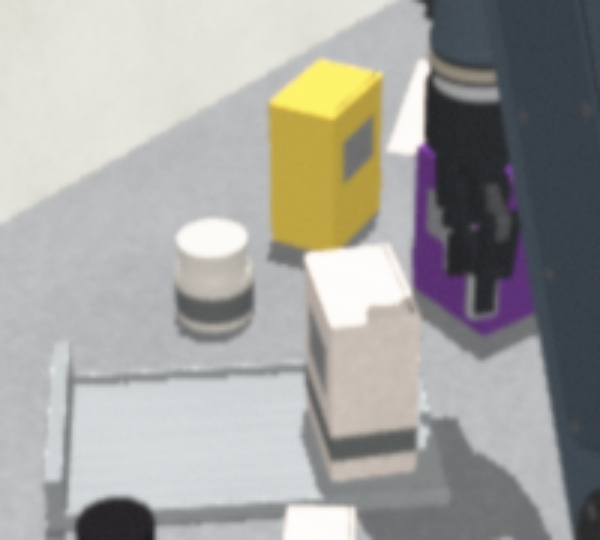

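The fingers hang clear behind the carton, with the fingertip at crop (482,315) and the carton top at (360,290). I now approach, then push slowly near the top.

Emit:
{"method": "apply_moves", "body": {"rows": [{"dx": 0.014,"dy": 0,"dz": -0.005,"rx": 0,"ry": 0,"rz": 0,"hand": 0.18},{"dx": 0.014,"dy": 0,"dz": 0,"rx": 0,"ry": 0,"rz": 0,"hand": 0.18},{"dx": 0.012,"dy": 0,"dz": 0,"rx": 0,"ry": 0,"rz": 0,"hand": 0.18},{"dx": 0.01,"dy": 0,"dz": 0,"rx": 0,"ry": 0,"rz": 0,"hand": 0.18},{"dx": 0.008,"dy": 0,"dz": 0,"rx": 0,"ry": 0,"rz": 0,"hand": 0.18}]}}

```text
time_s: 2.23
ee_pos: [0.4579, -0.0965, 0.1457]
orientation: [0.001, 0.91, 0.415, 0.001]
contact_force: [0.5, 0.5, 0.4]
width: 0.0499
grip_force: 0.0
```

Emit:
{"method": "apply_moves", "body": {"rows": [{"dx": 0.008,"dy": 0,"dz": 0,"rx": 0,"ry": 0,"rz": 0,"hand": 0.18},{"dx": 0.008,"dy": 0,"dz": 0,"rx": 0,"ry": 0,"rz": 0,"hand": 0.18},{"dx": 0.008,"dy": 0,"dz": 0,"rx": 0,"ry": 0,"rz": 0,"hand": 0.18},{"dx": 0.008,"dy": 0,"dz": 0,"rx": 0,"ry": 0,"rz": 0,"hand": 0.18},{"dx": 0.008,"dy": 0,"dz": 0,"rx": 0,"ry": 0,"rz": 0,"hand": 0.18}]}}

```text
time_s: 2.65
ee_pos: [0.4701, -0.0816, 0.1448]
orientation: [-0.0, 0.91, 0.414, -0.0]
contact_force: [-0.4, -0.6, 0.7]
width: 0.0505
grip_force: 0.5
```

```bash
python3 -c "
from h import *
go([.488,-.058,.142],49.2)
import cv2
im=grab_frame('side')[100:280,180:380]
cv2.imwrite('pics/p2.png',cv2.resize(im,None,fx=3,fy=3)[:,:,::-1])"
```

```text
t 2.65 pos [ 0.4701 -0.0816  0.1448] yaw 48.94 tilt z [-0. -0. -1.] F [-0.4 -0.6  0.7] w 0.0505
delta units [ 0.0591 -0.0041  0.0056] rz units -0.0059
```

View pics/p2.png

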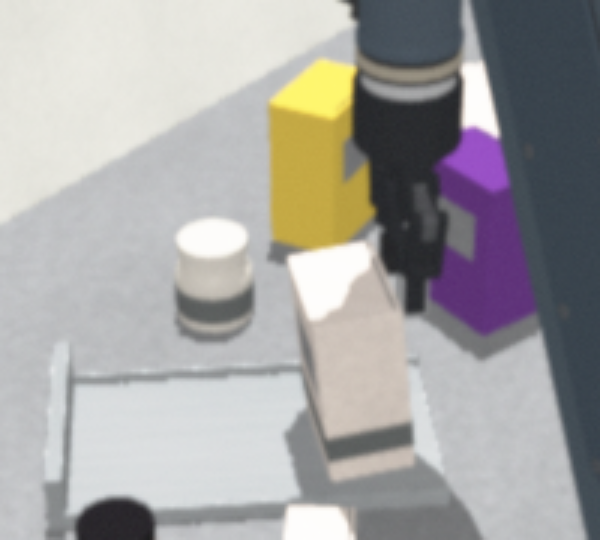

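The carton is tipping about its front foot edge. Its top has moved towards the stop, to about crop (330,280), and the foot stays at (370,465). I keep pushing.

Emit:
{"method": "apply_moves", "body": {"rows": [{"dx": 0.009,"dy": 0,"dz": 0,"rx": 0,"ry": 0,"rz": 0,"hand": 0.18},{"dx": 0.009,"dy": 0,"dz": 0,"rx": 0,"ry": 0,"rz": 0,"hand": 0.18},{"dx": 0.009,"dy": 0,"dz": 0,"rx": 0,"ry": 0,"rz": 0,"hand": 0.18},{"dx": 0.009,"dy": 0,"dz": 0,"rx": 0,"ry": 0,"rz": 0,"hand": 0.18},{"dx": 0.009,"dy": 0,"dz": 0,"rx": 0,"ry": 0,"rz": 0,"hand": 0.18}]}}

```text
time_s: 3.12
ee_pos: [0.4851, -0.0645, 0.1448]
orientation: [0.0, 0.91, 0.414, 0.0]
contact_force: [-0.0, 0.8, -0.2]
width: 0.0503
grip_force: 0.2
```

Emit:
{"method": "apply_moves", "body": {"rows": [{"dx": 0.009,"dy": 0,"dz": 0,"rx": 0,"ry": 0,"rz": 0,"hand": 0.18},{"dx": 0.009,"dy": 0,"dz": 0,"rx": 0,"ry": 0,"rz": 0,"hand": 0.18},{"dx": 0.009,"dy": 0,"dz": 0,"rx": 0,"ry": 0,"rz": 0,"hand": 0.18},{"dx": 0.009,"dy": 0,"dz": 0,"rx": 0,"ry": 0,"rz": 0,"hand": 0.18},{"dx": 0,"dy": 0,"dz": 0,"rx": 0,"ry": 0,"rz": 0,"hand": 0.18}]}}

```text
time_s: 3.53
ee_pos: [0.4973, -0.0507, 0.1448]
orientation: [0.0, 0.91, 0.414, 0.0]
contact_force: [-0.1, 0.1, 0.3]
width: 0.0506
grip_force: 0.0
```

```bash
python3 -c "
from h import *
go([.488,-.058,.142],49.2)
import cv2
im=grab_frame('side')[100:280,180:380]
cv2.imwrite('pics/p3.png',cv2.resize(im,None,fx=3,fy=3)[:,:,::-1])"
```

```text
t 3.53 pos [ 0.4973 -0.0507  0.1448] yaw 48.97 tilt z [ 0.001  0.    -1.   ] F [-0.1  0.1  0.3] w 0.0506
delta units [-0.0232 -0.0045  0.0057] rz units -0.0051
```

View pics/p3.png

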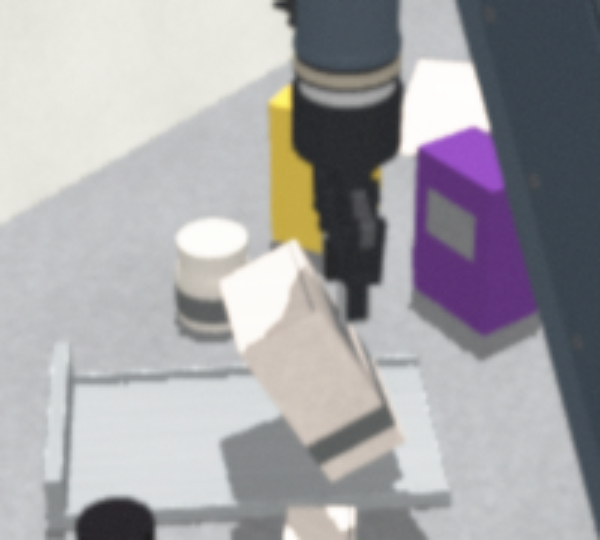

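The carton has passed its balance point (about 35° of tilt, top at crop (265,300)) and is falling. I back the hand off a little and let it settle.

Emit:
{"method": "apply_moves", "body": {"rows": [{"dx": -0.02,"dy": 0,"dz": 0,"rx": 0,"ry": 0,"rz": 0.035,"hand": 0.18},{"dx": -0.03,"dy": 0,"dz": 0,"rx": 0,"ry": 0,"rz": 0.035,"hand": 0.18},{"dx": -0.03,"dy": 0,"dz": 0,"rx": 0,"ry": 0,"rz": 0.035,"hand": 0.18},{"dx": -0.03,"dy": 0,"dz": 0,"rx": 0,"ry": 0,"rz": 0.035,"hand": 0.18},{"dx": -0.02,"dy": 0,"dz": 0,"rx": 0,"ry": 0,"rz": 0,"hand": 0.18}]}}

```text
time_s: 4.0
ee_pos: [0.4497, -0.0989, 0.1447]
orientation: [-0.0, 0.932, 0.362, -0.001]
contact_force: [1.0, 1.0, 0.4]
width: 0.0503
grip_force: 0.0
```

Emit:
{"method": "apply_moves", "body": {"rows": [{"dx": 0,"dy": 0,"dz": 0,"rx": 0,"ry": 0,"rz": 0,"hand": 0.18},{"dx": 0,"dy": 0,"dz": 0,"rx": 0,"ry": 0,"rz": 0,"hand": 0.18},{"dx": 0,"dy": 0,"dz": 0,"rx": 0,"ry": 0,"rz": 0,"hand": 0.18},{"dx": 0,"dy": 0,"dz": 0,"rx": 0,"ry": 0,"rz": 0,"hand": 0.18}]}}

```text
time_s: 4.33
ee_pos: [0.4518, -0.0978, 0.1449]
orientation: [0.0, 0.932, 0.364, 0.0]
contact_force: [0.3, -0.2, -0.5]
width: 0.0504
grip_force: 0.0
```

```bash
python3 -c "
from h import *
go([.488,-.058,.142],42.6)
import cv2
a=cv2.resize(grab_frame('scene')[165:305,215:345],None,fx=3,fy=3)
b=cv2.resize(grab_frame('side')[195:295,185:335],None,fx=2.6,fy=2.6)
im=np.zeros((420,790,3),np.uint8);im[:,:390]=a;im[:260,400:790]=b
cv2.imwrite('pics/p4.png',im[:,:,::-1])"
```

```text
t 4.33 pos [ 0.4518 -0.0978  0.1449] yaw 42.66 tilt z [ 0.001 -0.    -1.   ] F [ 0.3 -0.2 -0.5] w 0.0504
delta units [ 0.1071 -0.0094  0.0059] rz units 0.0013
```

View pics/p4.png

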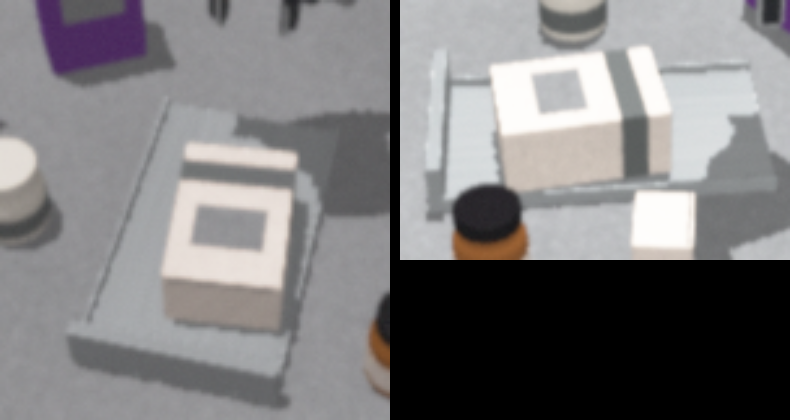

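The carton lies flat with its top towards the stop. The corners of its upper face in the scene crop are (186,145), (297,153), (282,261) and (167,248). The jar, tub and small carton have not moved.

```bash
python3 - <<'E'
from h import *
np.set_printoptions(precision=3,suppress=True)
s=[(186,145),(297,153),(282,261),(167,248)];d=[(655,48),(669,112),(498,127),(491,63)]
y=np.radians(42.6);u=np.array([np.cos(y),np.sin(y)]);n=np.array([-u[1],u[0]]);c=np.array([.554,-.004])
T=lambda p:np.array([(p[:2]-c)@u,(p[:2]-c)@n,p[2]])
P=[]
for a,b in zip(s,d):
    a=(215+(a[0]+.5)/3-.5,165+(a[1]+.5)/3-.5);b=(185+(b[0]-399.5)/2.6-.5,195+(b[1]+.5)/2.6-.5)
    P.append(tri(a,b)); print(P[-1],T(P[-1]))
P=np.array(P);print(np.linalg.norm(P-np.roll(P,-1,0),axis=1),P.mean(0),T(P.mean(0)))
f=(P[0]+P[1])/2;g=(P[2]+P[3])/2;v=g-f;print("yaw",np.degrees(np.arctan2(v[1],v[0])),"foot",T(f),"top",T(g))
m=T(P.mean(0))
tg=c+u*-.105+n*m[1];print("tgt",tg);go([*tg,.145],42.6)
E
```

```text
[ 0.546 -0.068  0.06 ] [-0.05  -0.042  0.06 ]
[0.475 0.001 0.068] [-0.054  0.057  0.068]
[0.562 0.104 0.084] [0.079 0.074 0.084]
[0.629 0.042 0.082] [ 0.086 -0.017  0.082]
[0.099 0.136 0.092 0.14 ] [0.553 0.02  0.073] [0.015 0.018 0.073]
yaw 51.464803372683235 foot [-0.052  0.008  0.064] top [0.083 0.029 0.083]
tgt [ 0.464 -0.062]
t 4.43 pos [ 0.452 -0.098  0.145] yaw 42.69 tilt z [ 0. -0. -1.] F [-0.3 -0.2 -0.1] w 0.0506
delta units [ 0.067 -0.035 -0.   ] rz units 0.0019
```

Checks: upper face at z about 0.073 (expected 0.070) and size 95 x 138 mm, both consistent. Foot at tray x about -52 mm, mid y about +18 mm, yaw about 7-9° off. I now lower the two fingers behind the foot, square to the tray.

Emit:
{"method": "apply_moves", "body": {"rows": [{"dx": 0.01,"dy": -0.03,"dz": 0,"rx": 0,"ry": 0,"rz": 0,"hand": 0.18},{"dx": 0,"dy": 0,"dz": 0.06,"rx": 0,"ry": 0,"rz": 0,"hand": 0.18},{"dx": 0,"dy": 0,"dz": 0.06,"rx": 0,"ry": 0,"rz": 0,"hand": 0.18},{"dx": 0,"dy": 0,"dz": 0.06,"rx": 0,"ry": 0,"rz": 0,"hand": 0.18},{"dx": 0,"dy": 0,"dz": 0.02,"rx": 0,"ry": 0,"rz": 0,"hand": 0.18}]}}

```text
time_s: 4.85
ee_pos: [0.4428, -0.0814, 0.0421]
orientation: [-0.002, 0.931, 0.364, -0.002]
contact_force: [-1.7, 0.7, 0.0]
width: 0.05
grip_force: 0.0
```

Emit:
{"method": "apply_moves", "body": {"rows": [{"dx": 0.02,"dy": 0,"dz": 0,"rx": 0,"ry": 0,"rz": 0,"hand": 0.18},{"dx": 0.02,"dy": 0,"dz": 0,"rx": 0,"ry": 0,"rz": 0,"hand": 0.18},{"dx": 0.02,"dy": 0,"dz": 0,"rx": 0,"ry": 0,"rz": 0,"hand": 0.18},{"dx": 0.02,"dy": 0,"dz": 0,"rx": 0,"ry": 0,"rz": 0,"hand": 0.18},{"dx": 0,"dy": 0,"dz": 0,"rx": 0,"ry": 0,"rz": 0,"hand": 0.18}]}}

```text
time_s: 5.27
ee_pos: [0.4772, -0.0552, 0.0461]
orientation: [0.002, 0.931, 0.365, 0.002]
contact_force: [-0.2, -0.5, -0.2]
width: 0.0502
grip_force: 0.0
```

```bash
cat >> h.py <<'E'
def tray():
    y=np.radians(42.6);u=np.array([np.cos(y),np.sin(y)]);n=np.array([-u[1],u[0]]);p=r.state()["ee_pos"]-[.554,-.004,0]
    print("tray TCP",np.round([p[:2]@u,p[:2]@n,p[2]],4),"F along",round(r.state()["contact_force"][:2]@u,1))
E
python3 -c "
from h import *
go([.5,0,.045],42.6);tray()"
```

```text
t 5.27 pos [ 0.4772 -0.0552  0.0461] yaw 42.78 tilt z [ 0.005 -0.002 -1.   ] F [-0.2 -0.5 -0.2] w 0.0502
delta units [ 0.1085 -0.05    0.0023] rz units 0.0041
tray TCP [-0.0912  0.0143  0.0461] F along -0.5
```

Emit:
{"method": "apply_moves", "body": {"rows": [{"dx": 0.014,"dy": 0,"dz": 0,"rx": 0,"ry": 0,"rz": 0.004,"hand": 0.18},{"dx": 0.014,"dy": 0,"dz": 0,"rx": 0,"ry": 0,"rz": 0,"hand": 0.18},{"dx": 0.012,"dy": 0,"dz": 0,"rx": 0,"ry": 0,"rz": 0,"hand": 0.18},{"dx": 0.012,"dy": 0,"dz": 0,"rx": 0,"ry": 0,"rz": 0,"hand": 0.18},{"dx": 0.01,"dy": 0,"dz": 0,"rx": 0,"ry": 0,"rz": 0,"hand": 0.18}]}}

```text
time_s: 5.68
ee_pos: [0.497, -0.0351, 0.0449]
orientation: [-0.0, 0.932, 0.362, -0.001]
contact_force: [-2.6, -1.3, 3.3]
width: 0.0507
grip_force: 1.6
```

Emit:
{"method": "apply_moves", "body": {"rows": [{"dx": 0.01,"dy": 0,"dz": 0,"rx": 0,"ry": 0,"rz": 0,"hand": 0.18},{"dx": 0.01,"dy": 0,"dz": 0,"rx": 0,"ry": 0,"rz": 0,"hand": 0.18},{"dx": 0.01,"dy": 0,"dz": 0,"rx": 0,"ry": 0,"rz": 0,"hand": 0.18},{"dx": 0.01,"dy": 0,"dz": 0,"rx": 0,"ry": 0,"rz": 0,"hand": 0.18},{"dx": 0.01,"dy": 0,"dz": 0,"rx": 0,"ry": 0,"rz": 0,"hand": 0.18}]}}

```text
time_s: 6.1
ee_pos: [0.5153, -0.0183, 0.0449]
orientation: [-0.0, 0.932, 0.362, -0.0]
contact_force: [-3.2, -1.9, 4.2]
width: 0.0506
grip_force: 1.1
```

```bash
python3 -c "
from h import *
go([.5,0,.045],42.6);tray()
import cv2
a=cv2.resize(grab_frame('scene')[165:305,215:345],None,fx=3,fy=3)
b=cv2.resize(grab_frame('side')[195:295,185:335],None,fx=2.6,fy=2.6)
im=np.zeros((420,790,3),np.uint8);im[:,:390]=a;im[:260,400:790]=b
cv2.imwrite('pics/p5.png',im[:,:,::-1])"
```

```text
t 6.1 pos [ 0.5153 -0.0183  0.0449] yaw 42.44 tilt z [-0.001  0.    -1.   ] F [-3.2 -1.9  4.2] w 0.0506
delta units [ 0.002  -0.0477 -0.0002] rz units -0.0036
tray TCP [-0.0381  0.0157  0.0449] F along -3.6
```

View pics/p5.png

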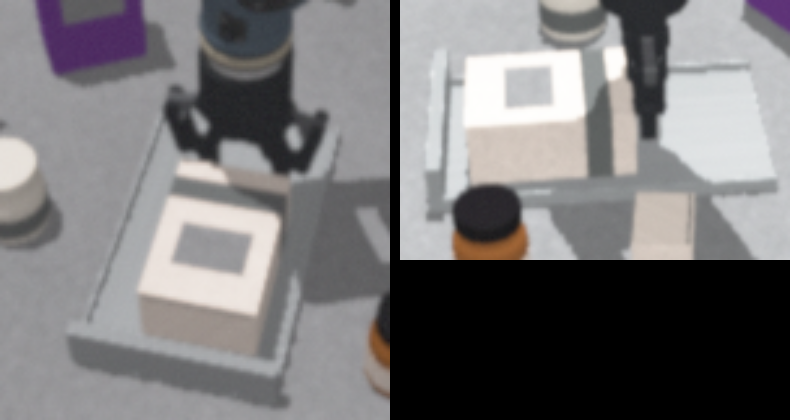

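The fingers have squared the carton: its edges run parallel to the tray. The top end is about 20 mm short of the stop (side crop x about 468 against the stop at 443). I push on slowly and watch the force.

Emit:
{"method": "apply_moves", "body": {"rows": [{"dx": 0.008,"dy": 0,"dz": 0,"rx": 0,"ry": 0,"rz": 0,"hand": 0.18},{"dx": 0.008,"dy": 0,"dz": 0,"rx": 0,"ry": 0,"rz": 0,"hand": 0.18},{"dx": 0.008,"dy": 0,"dz": 0,"rx": 0,"ry": 0,"rz": 0,"hand": 0.18},{"dx": 0.006,"dy": 0,"dz": 0,"rx": 0,"ry": 0,"rz": 0,"hand": 0.18}]}}

```text
time_s: 6.53
ee_pos: [0.5271, -0.0083, 0.0449]
orientation: [0.0, 0.932, 0.362, 0.0]
contact_force: [-2.6, -2.3, 4.4]
width: 0.0503
grip_force: 0.8
```

Emit:
{"method": "apply_moves", "body": {"rows": [{"dx": 0.004,"dy": 0,"dz": 0,"rx": 0,"ry": 0,"rz": 0,"hand": 0.18},{"dx": 0.004,"dy": 0,"dz": 0,"rx": 0,"ry": 0,"rz": 0,"hand": 0.18}]}}

```text
time_s: 6.7
ee_pos: [0.5298, -0.0056, 0.0449]
orientation: [0.0, 0.932, 0.362, 0.0]
contact_force: [-2.7, -1.8, 4.2]
width: 0.0505
grip_force: 0.8
```

```bash
python3 -c "
from h import *
go([.5,0,.045],42.6);tray()"
```

```text
t 6.7 pos [ 0.5298 -0.0056  0.0449] yaw 42.46 tilt z [ 0. -0. -1.] F [-2.7 -1.8  4.2] w 0.0505
delta units [-0.0364 -0.0486 -0.0003] rz units -0.0032
tray TCP [-0.0189  0.0152  0.0449] F along -3.1
```

Emit:
{"method": "apply_moves", "body": {"rows": [{"dx": 0.004,"dy": 0,"dz": 0,"rx": 0,"ry": 0,"rz": 0,"hand": 0.18},{"dx": 0.004,"dy": 0,"dz": 0,"rx": 0,"ry": 0,"rz": 0,"hand": 0.18}]}}

```text
time_s: 6.87
ee_pos: [0.5318, -0.0031, 0.0448]
orientation: [-0.0, 0.932, 0.363, -0.001]
contact_force: [-7.9, -10.1, 8.1]
width: 0.0504
grip_force: 6.9
```

Emit:
{"method": "apply_moves", "body": {"rows": [{"dx": 0.003,"dy": 0,"dz": 0,"rx": 0,"ry": 0,"rz": 0,"hand": 0.18},{"dx": 0,"dy": 0,"dz": 0,"rx": 0,"ry": 0,"rz": 0,"hand": 0.18}]}}

```text
time_s: 7.03
ee_pos: [0.5318, -0.0032, 0.0449]
orientation: [0.0, 0.932, 0.363, -0.002]
contact_force: [-7.3, -9.3, 8.0]
width: 0.0504
grip_force: 5.9
```

The force jumps from 3 to 12 N, so the carton has met the stop. A small extra nudge will seat it.

Emit:
{"method": "apply_moves", "body": {"rows": [{"dx": 0.003,"dy": 0,"dz": 0,"rx": 0,"ry": 0,"rz": 0,"hand": 0.18},{"dx": 0.002,"dy": 0,"dz": 0,"rx": 0,"ry": 0,"rz": 0,"hand": 0.18}]}}

```text
time_s: 7.2
ee_pos: [0.5318, -0.0031, 0.0449]
orientation: [0.0, 0.931, 0.364, -0.005]
contact_force: [-13.8, -21.3, 11.0]
width: 0.0504
grip_force: 11.0
```

```bash
python3 -c "
from h import *
go([.5,0,.045],42.6);tray();print(r.state()['torque'])"
```

```text
t 7.2 pos [ 0.5318 -0.0031  0.0449] yaw 42.68 tilt z [-0.008 -0.004 -1.   ] F [-13.8 -21.3  11. ] w 0.0504
delta units [-0.0425 -0.0476  0.0003] rz units 0.0017
tray TCP [-0.0157  0.0157  0.0449] F along -24.6
[-3.08578212  1.63444349 -0.04069929]
```

The carton is firmly seated (25 N, no motion). I take the hand straight back, then up.

Emit:
{"method": "apply_moves", "body": {"rows": [{"dx": -0.01,"dy": 0,"dz": 0,"rx": 0,"ry": 0,"rz": 0,"hand": 0.18},{"dx": -0.03,"dy": 0,"dz": 0,"rx": 0,"ry": 0,"rz": 0,"hand": 0.18},{"dx": -0.05,"dy": 0,"dz": 0,"rx": 0,"ry": 0,"rz": 0,"hand": 0.18},{"dx": -0.05,"dy": 0,"dz": 0,"rx": 0,"ry": 0,"rz": 0,"hand": 0.18},{"dx": -0.03,"dy": 0,"dz": -0.04,"rx": 0,"ry": 0,"rz": 0,"hand": 0.18}]}}

```text
time_s: 7.62
ee_pos: [0.4702, -0.0577, 0.0624]
orientation: [-0.002, 0.932, 0.362, -0.002]
contact_force: [-0.7, -0.6, -1.1]
width: 0.0506
grip_force: 0.0
```

Emit:
{"method": "apply_moves", "body": {"rows": [{"dx": 0,"dy": 0,"dz": -0.07,"rx": 0,"ry": 0,"rz": 0,"hand": 0.18},{"dx": 0,"dy": 0,"dz": -0.07,"rx": 0,"ry": 0,"rz": 0,"hand": 0.18},{"dx": 0,"dy": 0,"dz": -0.07,"rx": 0,"ry": 0,"rz": 0,"hand": 0.18},{"dx": 0,"dy": 0,"dz": -0.07,"rx": 0,"ry": 0,"rz": 0,"hand": 0.18},{"dx": 0,"dy": 0,"dz": 0,"rx": 0,"ry": 0,"rz": 0,"hand": 0.18}]}}

```text
time_s: 8.03
ee_pos: [0.4776, -0.0588, 0.2107]
orientation: [0.005, 0.932, 0.362, 0.006]
contact_force: [0.4, -0.8, -0.3]
width: 0.0502
grip_force: 0.0
```

```bash
python3 -c "
from h import *
go([.5,0,.045],42.6)
import cv2
a=cv2.resize(grab_frame('scene')[165:305,215:345],None,fx=3,fy=3)
b=cv2.resize(grab_frame('side')[195:295,185:335],None,fx=2.6,fy=2.6)
im=np.zeros((420,790,3),np.uint8);im[:,:390]=a;im[:260,400:790]=b
cv2.imwrite('pics/p6.png',im[:,:,::-1])"
```

```text
t 8.03 pos [ 0.4776 -0.0588  0.2107] yaw 42.46 tilt z [ 0.015 -0.004 -1.   ] F [ 0.4 -0.8 -0.3] w 0.0502
delta units [ 0.1097 -0.0609  0.3315] rz units -0.0032
```

View pics/p6.png

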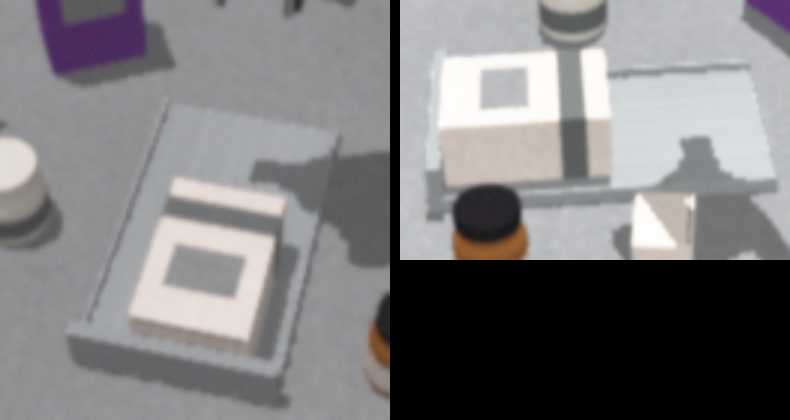

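```bash
python3 - <<'E'
from h import *
f=lambda u,v:plane("scene",(215+(u+.5)/3-.5,165+(v+.5)/3-.5),.070)[:2]
g=lambda u,v:plane("side",(185+(u-399.5)/2.6-.5,195+(v+.5)/2.6-.5),.070)[:2]
y=np.radians(42.6);U=np.array([[np.cos(y),np.sin(y)],[-np.sin(y),np.cos(y)]])
for n,P in(("scene",[f(174,180),f(285,200),f(255,338),f(133,322)]),("side",[g(604,51),g(610,120),g(442,127),g(442,57)])):
    P=(np.array(P)-[.554,-.004])@U.T;print(n,np.round(P,3).tolist())
    v=P[2]+P[3]-P[0]-P[1];w=P[1]+P[2]-P[0]-P[3];print(np.degrees(np.arctan2(v[1],v[0])),np.degrees(np.arctan2(-w[0],w[1])),"mid",P.mean(0))
E
```

```text
scene [[-0.0, -0.038], [-0.001, 0.057], [0.133, 0.062], [0.141, -0.032]]
2.4146236289942458 2.7025511468809746 mid [0.06825567 0.01234503]
side [[-0.005, -0.03], [-0.004, 0.067], [0.132, 0.063], [0.135, -0.035]]
-1.953440126125779 0.8941973206712005 mid [0.06442386 0.01627615]
```

The carton's yaw is within about 2° of the tray (limit 4.6°), mid y is about +14 mm and the top end is at the stop. The hand is clear, so I hand the job in.

```bash
python3 -c "
from h import *
print(r.sign_off())"
```

```text
the job is handed in; nothing more can be done
None
```

The carton was tipped flat onto its broad side, pushed flush and square against the end stop, and the hand taken clear; the bystanders showed no movement, and the job was handed in at about 8 s (no verdict was returned).

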